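# Move a freshly printed dial to the drying stand with a flat lifter

### The arm

A 6-joint arm with a two-finger parallel gripper is mounted at the origin on the work surface. World frame = base frame: x ahead of the robot, y to its left, z up, the work surface at z = 0. Lengths are in m, angles in rad, forces in N, time in s.
With the tool pointing down it reaches from about 0.3 to 0.875 m from the base axis. Payload 6.4 kg.
Tool frame: the origin (TCP) lies midway between the tips of the shut fingers; the grasp point (between the pads) lies 19 mm behind it (tcp_to_grasp is the distance from the TCP to the grasp point, in m); z points along the fingers, y is the direction in which the jaws open and shut (so a half turn about z gives the same grasp; the last joint's range is limited). The gripper opens to 88 mm and grips with 3 to 60 N. Pads are 18 mm wide; open, the fingers measure 123 mm over their backs; the gripper's body (75 mm by 187 mm) begins 45 mm behind the grasp point.
Start: joints at [1.007, 0.181, 1.607, -0, 1.354, -0.206], TCP at [0.201, 0.539, 0.239] pointing down, gripper open.
Joint ranges: [-2.99, 2.99], [-0.89, 2.07], [0.3, 2.58], [-1.14, 4.28], [0, 2.63], [-3.12, 3.12]. Speed limits (rad/s): [2.57, 2.57, 3.01, 3.14, 3.14, 3.14].

### API

Orientations are given as a unit quaternion [x, y, z, w].
In Python, from cell import * gives the robot as it stands.
- The arm moves only by the shell command python3 -m inch 'ROWS' [FORCE]. ROWS is JSON, a list of rows, each a list of 5 numbers: the finger opening in mm, from 0 to 88.1, then the shift along the tool's x, y, z as a fraction of full scale, then the turn about the tool's z as a fraction of full scale. A call has 1 to 20 rows; each row is the pose to reach, as a shift and turn from the pose commanded when the call began, along the tool's axes at that moment; what a row does not reach only later rows make up. Full scale, the value 1, is 750 mm for a shift and 0.5 rad for a turn. A row lasts 1/12 s, in which the tool goes at most 41.7 mm and 7.16 degrees, less where a joint would pass 70% of its speed; a pose out of reach is approached as far as the arm can. A call with a number of a shift or a turn outside -1 to 1 is refused whole. A call with a gripper value outside its range is refused whole. The fingers move at their own pace and stop on an object; FORCE is the grip in N (left out, the last holds). Time passes only in rows, so rows that repeat a pose let the fingers close. It gives the time, the measured TCP pose, the force and the opening at its end, in the units of the state.
- sense(): the state, without advancing time (a new reading comes with each control period).
- snapshot(name): name is "scene" or "top" or "wrist"; returns a dict with "pixels" (420x560x3 uint8, red, green, blue), "fx", "fy", "cx", "cy" (pixels), "R" (3x3) and "t" (3): a world point X has camera coordinates R X + t. Camera axes: x right, y down, z forward; pixel columns grow to the right and rows downward; lengths in m; the calibration is good to about 2 mm. A picture is of the moment at which its call begins. There is no depth.
- sign_off(): hands the job in, once; it reports no verdict.
Trained networks look in a picture, given as the dict that the camera call returned (one of the last four; its "shot" number tells which), for a name from the list of things; names that differ only in an ending like _2 or _b are one class to them, and where a whole thing is asked for, a point or a joint stands for the part that bears it (a point fixed in the world has none). Each returns a list of dicts, best first, with "conf" (0 to 1); they miss things now and then, are a little off and sometimes report something else, mostly with a low value. They report only what shows in the picture. A call takes as long as a camera call. They do not tell look-alikes from the thing itself.
- look_for(picture, thing): "centre" ([x, y, z] in m, in world coordinates, good to about 4 mm: the middle of the surface that is visible of it).
- trace(picture, thing): "region" (420x560 bool, what is visible of it).
- tip_of(picture, thing): "centre" ([x, y, z] in m, in world coordinates, good to about 4 mm: a listed point, or the origin of a listed thing).
The state is a dict: "t": time; "q": joint angles; "joint_velocities": joint speeds; "joint_efforts": joint torques, N m; "position": TCP position; "ee_rot": TCP orientation; "contact_force": force on the tool from outside, world axes, zero at the start; "moment": the same for the moment, N m; "gripper_width": opening from 0.0 (shut) to 1.0 (fully open).
Only numpy, scipy, OpenCV 4.12 (cv2) and the standard library are available. Lean on these libraries where they do the work, as an engineer would, in place of code of your own. Each camera call takes 0.05 s, during which the arm holds its last target. There are 200 camera calls.

### The job

The round white dial on the blue print jig has just been printed, so the gripper must not touch it: pick up the flat lifter by its orange handle, slide the blade in between the jig's two bars under the dial, lift the dial off and, keeping it level, set it down print side up and centred on the two bars of the green drying stand. Then draw the lifter out and lay it flat on the bench, clear of both stands. Leave the other things on the bench where they are.

Things in the scene. Friction and masses are not known exactly. Their poses are not given: they have to be found in the camera images.
- dial: Round white dial with a green cross and black hour marks on top, diameter 130, thickness 5, about 80 g. Lies across the two bars of the blue jig, overhanging them by about 17 on each side, nearly centred on it. Origin: centre of its underside; z up out of the printed face.
- lifter: Flat lifter (spatula), 230 long, 200 g, lying on its blade and rear foot. x axis: handle to blade tip; z up. Origin: below mid-grip, level with the blade's underside, near the centre of mass. Aluminium blade 50 wide, 3 thick, x=40 to 165, z=0 to 3. Orange handle bar 22 wide (y), x=-65 to 40, z=30 to 60. Dark foot 30 square, 31 high, at x=-61 to -31.
- lifter_grip (a point): Grip point: centre of the orange handle, 45 above the lifter's origin, to be gripped from above across y. A slim neck slopes from the handle's front down to the blade at x=60; a dial centred at x=130 sits well on the blade with its edge clear of the neck.
- lifter_tip (a point): Middle of the front edge of the lifter's blade, 165 ahead of its origin.
- jig: Blue print jig, fixed: two parallel blue bars 130 long (its x), 10 wide, tops 34 above the bench, inner faces 76 apart (y=-38 and 38), on a dark base plate 4 thick, 130 x 96. Open at both ends: a blade enters along x between the bars, between plate (z=4) and dial (z=34). Origin: centre of its underside, on the bench; x roughly away from the robot.
- dryer: Green drying stand, fixed to the bench: the same shape and sizes as the jig with green bars, empty. Origin: centre of its underside, on the bench; x along the bars, roughly away from the robot.
- jig_top (a point): Centre of the jig, level with the tops of its bars (34 above the bench).
- dryer_top (a point): Centre of the drying stand, level with the tops of its bars (34 above the bench).
- amber_tape: Bystander: roll of amber tape standing on end between the stands, diameter 60, height 48. Origin: centre of its underside.
- clear_tape: Bystander: roll of pale tape standing on end, diameter 52, height 48. Origin: centre of its underside.
- marker: Bystander: black marker pen with green cap, 135 long, 14 thick, lying. Origin: underside, middle.
- knife: Bystander: black utility knife, 158 long, 22 wide, 17 high, lying. Origin: underside of its handle.
- blank_stack: Bystander: short stack of blank dials, diameter 132, height 66. Origin: centre of its underside.
- ink_jar: Bystander: ink jar with green cap, diameter 54, height 75. Origin: centre of its underside.
Things that resemble listed ones, but are neither listed nor needed, are in the scene too. What is shaped like the dryer but purple or red is not meant.

How it is judged:
On the way:
1. the dial is carried on the lifter, clear of the jig (contact force between lifter and dial above 0.2 N and contact force between dial and jig below 0.05 N and height (world z) of dial above 0.045 m and angle between dial's own z axis and vertical below 0.3 rad), for 0.3 s.
At the end, for the whole second after the job is handed in: The dial lies flat (within 0.06 rad), print up, at rest on both bars of the green stand, its centre within 20 mm of the stand's centre; the lifter lies flat on the bench at rest (within 0.08 rad, underside under 6 mm), touching neither the dial nor either stand (horizontal distance between dial and dryer below 0.02 m and height (world z) of dial between 0.03 and 0.039 m and angle between dial's own z axis and vertical below 0.06 rad and contact force between dial and dryer above 0.2 N and contact force between dial and lifter below 0.05 N and linear speed of each of dial, lifter below 0.02 m/s and height (world z) of lifter below 0.006 m and angle between lifter's own z axis and vertical below 0.08 rad and contact force between lifter and dryer below 0.05 N and contact force between lifter and jig below 0.05 N).
It fails at once if the gripper or arm touched the printed dial (contact force between any of the fingers, the arm and dial above 0.5 N).
It fails at once if the dial was dropped below the bar tops or tipped over 0.4 rad (height (world z) of dial below 0.022 m or angle between dial's own z axis and vertical above 0.4 rad).
It fails at once if another thing on the bench was moved more than 30 mm or knocked over (distance of any of amber_tape, clear_tape, marker, knife, blank_stack, ink_jar from where it was at the start of the episode above 0.03 m or angle between any of amber_tape, clear_tape, marker, knife, blank_stack, ink_jar's own z axis and vertical above 0.5 rad).
It also fails if it takes over 64 s, if anything falls off the work surface, if the arm or the gripper's body presses on something with over 40 N, if the wrist force passes 120 N, or if a joint passes its speed limit or range.

## Working session

There is one attempt and no reset: what is moved stays moved. The work goes in short steps, Python scripts to look and compute and a shell command to move; the robot and the scene stay as the last step left them, time stands still between calls to the robot, and variables do not carry over. Pictures are saved under pics/ and viewed, about 8 in all and at most 12, crops included, and the job is handed in when it is done.

```bash
mkdir -p pics
python3 - <<'E'
from cell import *
import cv2,numpy as np
s=sense();print(s['t'],s['position'],s['ee_rot'],s['gripper_width'])
for n in ("scene","top"):
    p=snapshot(n);cv2.imwrite(f'pics/{n}0.png',p['pixels'][:,:,::-1])
    print(n,p['fx'],np.round(p['R'],3).tolist(),np.round(p['t'],3))
    for th in ("dial","lifter","lifter_grip","lifter_tip","jig","dryer","jig_top","dryer_top","amber_tape","clear_tape","marker","knife","blank_stack","ink_jar"):
        print(th,[(np.round(d['centre'],3).tolist(),round(d['conf'],2)) for d in tip_of(p,th)[:3]])
E
```

```text
0.0 [0.20105069 0.53814578 0.23784764] [ 1.77936354e-01  9.84041633e-01 -7.83323823e-04 -3.22249434e-04] 0.9957080350204174
scene 426.64109020956874 [[-0.52, 0.854, 0.021], [0.571, 0.366, -0.735], [-0.635, -0.371, -0.677]] [ 0.306 -0.275  1.582]
dial [([0.65, -0.185, 0.036], 0.69)]
lifter [([0.458, -0.108, 0.002], 0.87), ([0.434, 0.406, 0.002], 0.51)]
lifter_grip [([0.452, -0.113, 0.049], 0.9)]
lifter_tip [([0.493, 0.047, 0.001], 0.88), ([0.784, -0.062, 0.0], 0.39)]
jig []
dryer [([0.273, 0.332, 0.001], 0.83), ([0.827, 0.119, -0.001], 0.81)]
jig_top []
dryer_top [([0.825, 0.121, 0.033], 0.96), ([0.271, 0.329, 0.032], 0.64), ([0.645, 0.22, 0.03], 0.63)]
amber_tape [([0.705, 0.001, -0.002], 0.81), ([0.453, -0.115, 0.046], 0.6), ([0.648, 0.22, -0.002], 0.56)]
clear_tape [([0.784, -0.061, 0.003], 0.88)]
marker [([0.432, 0.407, 0.002], 0.74)]
knife [([0.407, -0.451, -0.0], 0.76)]
blank_stack [([0.601, -0.434, 0.002], 0.68), ([0.652, 0.22, -0.001], 0.26)]
ink_jar [([0.641, 0.461, -0.001], 0.84), ([0.454, -0.109, 0.002], 0.67)]
top 466.7340930377834 [[-0.023, -1.0, 0.001], [-0.988, 0.022, -
[... 168 characters left out ...]
 -0.106, -0.0], 0.78)]
lifter_grip [([0.453, -0.112, 0.044], 0.62), ([0.453, -0.107, 0.001], 0.43)]
lifter_tip [([0.495, 0.051, 0.005], 0.9)]
jig []
dryer [([0.273, 0.331, -0.001], 0.89), ([0.655, 0.217, -0.0], 0.88), ([0.829, 0.116, -0.001], 0.77)]
jig_top [([0.65, 0.218, 0.035], 0.74)]
dryer_top [([0.83, 0.116, 0.038], 0.87), ([0.651, 0.219, 0.037], 0.82), ([0.27, 0.33, 0.033], 0.6)]
amber_tape [([0.71, -0.001, 0.002], 0.67)]
clear_tape []
marker [([0.427, 0.407, 0.001], 0.67), ([0.454, -0.11, 0.045], 0.47)]
knife [([0.411, -0.448, -0.003], 0.74), ([0.648, -0.194, 0.031], 0.45)]
blank_stack [([0.603, -0.434, 0.0], 0.77)]
ink_jar [([0.637, 0.462, 0.005], 0.93), ([0.493, 0.053, 0.004], 0.7)]
```

View pics/top0.png

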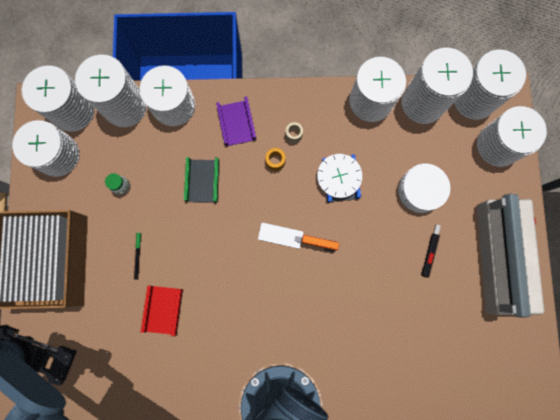

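View pics/scene0.png

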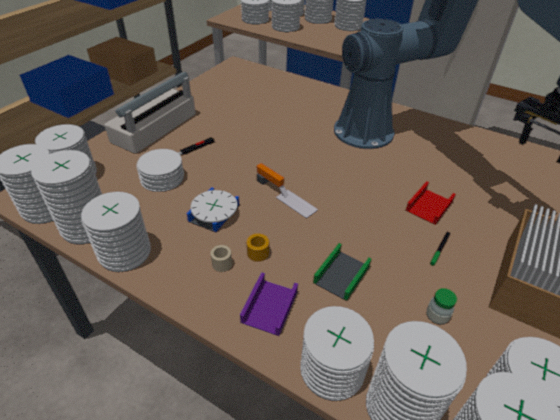

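```bash
cat > h.py <<'E'
from cell import *
import cv2,numpy as np
def p2w(p,uv,z):
    uv=np.atleast_2d(np.asarray(uv,float))
    d=np.c_[(uv[:,0]-p['cx'])/p['fx'],(uv[:,1]-p['cy'])/p['fy'],np.ones(len(uv))]@np.array(p['R'])
    c=-np.array(p['R']).T@np.array(p['t'])
    return c+d*((z-c[2])/d[:,2])[:,None]
def w2p(p,X):
    c=np.array(p['R'])@np.asarray(X)+np.array(p['t']); return p['fx']*c[0]/c[2]+p['cx'],p['fy']*c[1]/c[2]+p['cy']
def blobs(p,lo,hi,box,z,amin=5):
    hsv=cv2.cvtColor(np.ascontiguousarray(p['pixels']),cv2.COLOR_RGB2HSV)
    m=cv2.inRange(hsv,lo,hi);k=np.zeros_like(m);u0,v0,u1,v1=[max(0,int(b)) for b in box];k[v0:v1,u0:u1]=255;m&=k
    n,l,st,c=cv2.connectedComponentsWithStats(m)
    for i in range(1,n):
        if st[i,4]>=amin:
            pts=np.argwhere(l==i)[:,::-1]
            w=p2w(p,pts,z)[:,:2];r=cv2.minAreaRect((w*1000).astype(np.float32))
            b=cv2.boxPoints(r)
            d=max((b[1]-b[0],b[2]-b[1]),key=np.linalg.norm)
            print(st[i,4],'px',np.round(c[i]),'mean',np.round(w.mean(0),4),'rect c',np.round(r[0],1),'size',np.round(r[1],1),'ang',round(float(np.degrees(np.arctan2(d[1],d[0]))),1))
E
python3 - <<'E'
from h import *
p=snapshot('top');im=p['pixels']
print('blue');blobs(p,(105,120,60),(130,255,255),(300,140,380,215),.034)
print('green');blobs(p,(45,120,40),(80,255,255),(175,145,230,215),.034)
print('orange');blobs(p,(3,150,120),(18,255,255),(295,225,345,260),.06)
print('blade');blobs(p,(0,0,150),(180,60,255),(250,215,305,255),.003)
c=im[140:260,170:380][:,:,::-1];cv2.imwrite('pics/crop1.png',cv2.resize(c,None,fx=3.8,fy=3.8,interpolation=cv2.INTER_CUBIC))
E
```

```text
blue
9 px [353. 156.] mean [ 0.7062 -0.2315] rect c [ 705.1 -230.8] size [5.9 9.2] ang -2.7
35 px [358. 194.] mean [ 0.5932 -0.2397] rect c [ 594.8 -240.2] size [11.7 24. ] ang -2.8
33 px [329. 198.] mean [ 0.5817 -0.1553] rect c [ 581.8 -156.4] size [14.6 17.8] ang -2.2
green
165 px [187. 179.] mean [0.6478 0.2599] rect c [648.3 259.7] size [ 11.7 126.2] ang -2.7
155 px [215. 180.] mean [0.6421 0.1765] rect c [644.9 176.4] size [ 11.1 129.1] ang -2.7
orange
290 px [320. 242.] mean [ 0.4516 -0.1222] rect c [ 451.7 -122.2] size [103.6  22.2] ang 76.4
blade
803 px [280. 235.] mean [ 0.4802 -0.0094] rect c [479.9 -10.3] size [129.9  55.2] ang 76.2
```

View pics/crop1.png

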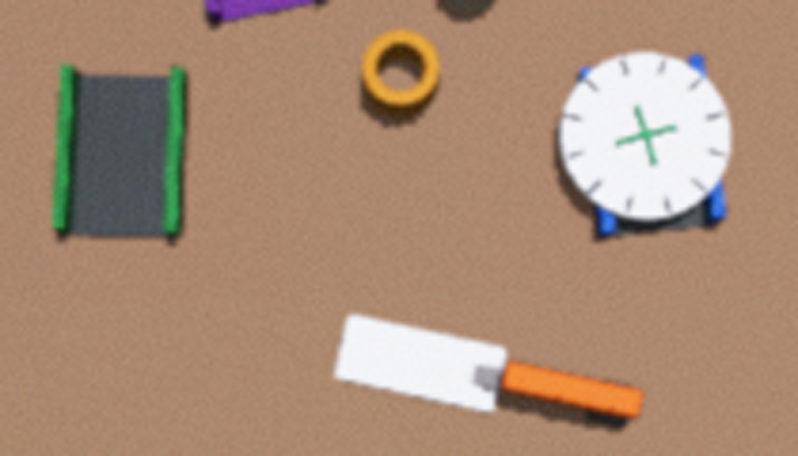

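Top view: the green stand sits at px (201,181). The purple one (237,122) and red one (162,310) are look-alikes, and the crop confirms the green bars. The dial is on the blue jig at (340,177). The lifter's orange handle is at (320,242) and its blade tip, pointing left, at (260,234).

```bash
cat >> h.py <<'E'
from scipy.spatial.transform import Rotation as Ro
def go(x,y,z,yawdeg):
    s=sense();P=s['position'];X=Ro.from_quat(s['ee_rot']).as_matrix()
    yaw=np.degrees(np.arctan2(X[1,0],X[0,0]))
    d=X.T@(np.array([x,y,z])-P); t=-((yawdeg-yaw+180)%360-180)
    print('t',round(s['t'],2),'pos',np.round(P,4),'yaw',round(yaw,2),'tilt',round(np.degrees(np.arccos(-X[2,2])),2),'-> frac',np.round(d/.75,4),'turn',round(np.radians(t)/.5,4),'grip',round(s['gripper_width']*88.1,1))
E
python3 - <<'E'
from h import *
from scipy.optimize import minimize
ps=[snapshot('top'),snapshot('scene')]
def hull(m,p,X):
    uv=np.array([w2p(p,x) for x in X])*16
    cv2.fillConvexPoly(m,cv2.convexHull(np.round(uv).astype(np.int32).reshape(-1,1,2)),255,shift=4)
def bar(c,yaw,s):
    R=np.array([[np.cos(yaw),-np.sin(yaw)],[np.sin(yaw),np.cos(yaw)]])
    return [np.r_[c+R@np.array([a,s*b]),z] for a in(-.065,.065) for b in(.038,.048) for z in(.004,.034)]
a=np.linspace(0,2*np.pi,40)
def fit(name,lo,hi,c0,dial):
    obs=[];
    for p in ps:
        m=cv2.inRange(cv2.cvtColor(np.ascontiguousarray(p['pixels']),cv2.COLOR_RGB2HSV),lo,hi)
        k=np.zeros_like(m);u,v=w2p(p,[*c0,.03]);cv2.circle(k,(int(u),int(v)),42,255,-1);obs.append(cv2.GaussianBlur(m&k,(5,5),1))
    def cost(q):
        e=0
        for p,o in zip(ps,obs):
            m=np.zeros(o.shape,np.uint8)
            for s in(-1,1):hull(m,p,bar(q[:2]*.001,q[2]*.01,s))
            if dial:
                k=np.zeros_like(m);hull(k,p,[np.array([q[3]*.001+.065*np.cos(t),q[4]*.001+.065*np.sin(t),z]) for t in a for z in(.034,.039)]);m[k>0]=0
            e+=np.abs(cv2.GaussianBlur(m,(5,5),1).astype(float)-o).sum()/255
        return e
    best=min((minimize(cost,[c0[0]*1e3,c0[1]*1e3,y]+([649,-189] if dial else []),method='Nelder-Mead',options=dict(initial_simplex=None,xatol=.05)) for y in(-8,-3,3,8,12)),key=lambda r:r.fun)
    print(name,np.round(best.x,1),'yaw deg',np.degrees(best.x[2]*.01),best.fun)
fit('dryer',(45,120,40),(80,255,255),[.649,.218],False)
fit('jig',(105,120,60),(130,255,255),[.648,-.19],True)
go(.456,-.1015,.16,76.3)
E
```

```text
dryer [649.5 219.4  -1.6] yaw deg -0.9008371926946341 381.8666666666667
jig [ 642.2 -194.     8.1  648.5 -187.3] yaw deg 4.652642181720916 131.08627450980393
t 1.65 pos [0.2014 0.5386 0.2387] yaw 159.5 tilt 0.0 -> frac [-0.6169 -0.6805  0.1049] turn 2.9042 grip 88.0
```

```bash
python3 -m inch '[[60,-0.04,-0.044,0,0.2],[60,-0.08,-0.088,0,0.4],[60,-0.12,-0.132,0,0.6],[60,-0.16,-0.176,0,0.8],[60,-0.2,-0.22,0,1],[60,-0.24,-0.265,0,1],[60,-0.28,-0.31,0,1],[60,-0.32,-0.354,0,1],[60,-0.36,-0.398,0,1],[60,-0.4,-0.442,0,1],[60,-0.44,-0.486,0,1],[60,-0.48,-0.53,0,1],[60,-0.52,-0.574,0,1],[60,-0.56,-0.618,0,1],[60,-0.6,-0.66,0,1],[60,-0.617,-0.68,0,1],[60,-0.617,-0.68,0,1],[60,-0.617,-0.68,0,1]]' 60
python3 -m inch '[[60,0,0,0,0.25],[60,0,0,0,0.5],[60,0,0,0,0.75],[60,0,0,0,0.95],[60,0,0,0,0.95]]'
python3 -m inch '[[60,0,0,0.03,0.25],[60,0,0,0.06,0.5],[60,0,0,0.09,0.75],[60,0,0,0.104,0.954],[60,0,0,0.104,0.954],[60,0,0,0.104,0.954]]'
python3 - <<'E'
from h import *
p=snapshot('wrist');cv2.imwrite('pics/wrist1.png',p['pixels'][:,:,::-1])
for th in('lifter','lifter_grip','lifter_tip'):print(th,[(np.round(d['centre'],4).tolist(),round(d['conf'],2)) for d in tip_of(p,th)[:2]])
blobs(p,(3,150,100),(18,255,255),(0,0,560,420),.06,300)
go(.456,-.1015,.026,76.3)
E
```

```text
t: 3.15
position: [0.4574, -0.1054, 0.2389]
ee_rot: [0.418, 0.908, -0.001, 0.001]
contact_force: [-0.9, -0.9, -0.4]
gripper_width: 0.684
t: 3.57
position: [0.4559, -0.1003, 0.2387]
ee_rot: [0.619, 0.785, 0.0, -0.0]
contact_force: [-0.5, -1.5, -0.5]
gripper_width: 0.678
t: 4.07
position: [0.4558, -0.1005, 0.1606]
ee_rot: [0.785, 0.62, -0.0, -0.001]
contact_force: [0.6, -0.1, 0.1]
gripper_width: 0.68
lifter [([0.4523, -0.1049, -0.0049], 0.83)]
lifter_grip [([0.4569, -0.1105, 0.0446], 0.97), ([0.6454, -0.1911, 0.0311], 0.19)]
lifter_tip []
3924 px [278. 236.] mean [ 0.4524 -0.1201] rect c [ 452.2 -122.2] size [106.   21.3] ang 76.1
t 4.27 pos [ 0.457  -0.1014  0.162 ] yaw 76.46 tilt 0.13 -> frac [-0.0004 -0.0016  0.1813] turn 0.0056 grip 59.5
```

View pics/wrist1.png

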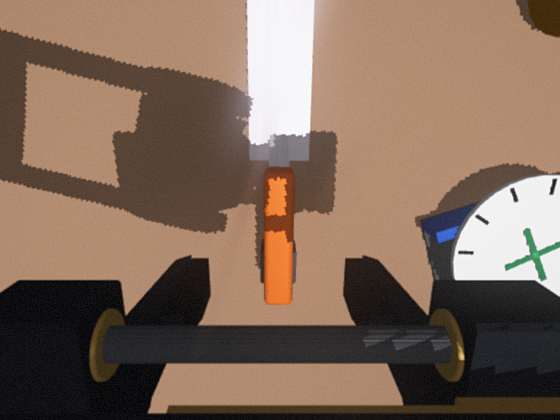

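The wrist view shows the handle (278,236) midway between the fingers and aligned with them. I'll go down and grip.

```bash
python3 -m inch '[[60,0,-0.001,0.04,0],[60,0,-0.001,0.08,0],[60,0,-0.001,0.12,0],[60,0,-0.001,0.15,0],[60,0,-0.001,0.17,0],[60,0,-0.001,0.18,0],[60,0,-0.001,0.18,0],[10,0,-0.001,0.18,0],[10,0,-0.001,0.18,0],[10,0,-0.001,0.18,0],[10,0,-0.001,0.18,0],[10,0,-0.001,0.18,0],[10,0,-0.001,0.18,0],[10,0,-0.001,0.18,0],[10,0,-0.001,0.18,0]]' 60
python3 -m inch '[[10,0,0,-0.005,0],[10,0,0,-0.015,0],[10,0,0,-0.03,0],[10,0,0,-0.05,0],[10,0,0,-0.07,0],[10,0,0,-0.09,0],[10,0,0,-0.1,0],[10,0,0,-0.1,0]]'
python3 - <<'E'
from h import *
go(.41,-.21,.10,4.6)
E
```

```text
t: 5.52
position: [0.4558, -0.1011, 0.0261]
ee_rot: [0.786, 0.618, 0.0, 0.0]
contact_force: [0.5, 0.3, 3.4]
gripper_width: 0.245
t: 6.18
position: [0.4566, -0.1015, 0.1026]
ee_rot: [0.786, 0.618, 0.001, 0.002]
contact_force: [-0.4, 0.2, -2.2]
gripper_width: 0.24
t 6.18 pos [ 0.4566 -0.1015  0.1026] yaw 76.31 tilt 0.2 -> frac [-0.1552 -0.0262  0.0035] turn 2.5031 grip 21.1
```

```bash
python3 -m inch '[[10,-0.015,-0.003,0,0.1],[10,-0.035,-0.006,0,0.25],[10,-0.06,-0.01,0,0.42],[10,-0.085,-0.015,0,0.6],[10,-0.11,-0.02,0,0.75],[10,-0.135,-0.023,0,0.86],[10,-0.15,-0.026,0,0.95],[10,-0.155,-0.026,0,1],[10,-0.155,-0.026,0,1]]'
python3 -m inch '[[10,0,0,0,0.15],[10,0,0,0,0.35],[10,0,0,0,0.55],[10,0,0,0,0.75],[10,0,0,0,0.92],[10,0,0,0,1],[10,0,0,0,1]]'
python3 -m inch '[[10,0,0,0,0.15],[10,0,0,0,0.35],[10,0,0,0,0.46],[10,0,0,0,0.503],[10,0,0,0,0.503],[10,0,0,0,0.503]]'
python3 - <<'E'
from h import *
p=snapshot('wrist');cv2.imwrite('pics/wrist2.png',p['pixels'][:,:,::-1])
for th in('lifter','lifter_grip','lifter_tip','jig','jig_top','dial'):print(th,[(np.round(d['centre'],4).tolist(),round(d['conf'],2)) for d in tip_of(p,th)[:2]])
q=snapshot('scene')
for th in('lifter_grip','lifter_tip'):print(th,[(np.round(d['centre'],4).tolist(),round(d['conf'],2)) for d in tip_of(q,th)[:2]])
go(.406,-.211,.041,4.6)
E
```

```text
t: 6.93
position: [0.4086, -0.2097, 0.1003]
ee_rot: [0.915, 0.403, -0.0, -0.0]
contact_force: [0.7, 0.4, -0.8]
gripper_width: 0.239
t: 7.52
position: [0.4092, -0.2082, 0.1004]
ee_rot: [0.986, 0.165, -0.0, -0.0]
contact_force: [-0.1, -0.1, -2.2]
gripper_width: 0.245
t: 8.02
position: [0.4091, -0.2089, 0.1006]
ee_rot: [0.999, 0.042, -0.0, -0.0]
contact_force: [0.2, 0.2, -1.6]
gripper_width: 0.242
lifter [([0.4007, -0.2068, 0.0684], 0.92)]
lifter_grip [([0.402, -0.2077, 0.1191], 0.98)]
lifter_tip []
jig []
jig_top [([0.3987, -0.2085, 0.1205], 0.18)]
dial []
lifter_grip [([0.3967, -0.2096, 0.1202], 0.7)]
lifter_tip [([0.5657, -0.1964, 0.0741], 0.8)]
t 8.52 pos [ 0.409  -0.2094  0.1008] yaw 4.61 tilt 0.01 -> frac [-0.0042  0.0018  0.0797] turn 0.0004 grip 21.3
```

View pics/wrist2.png

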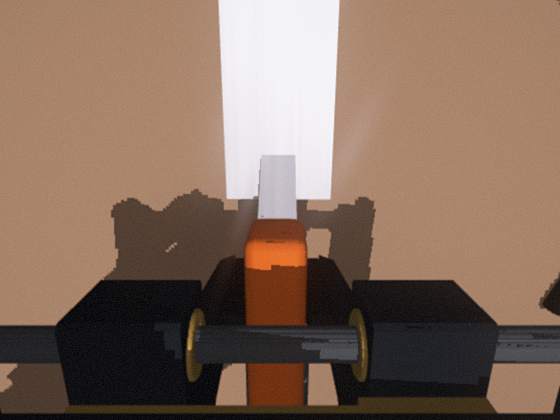

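Lifter is level and straight in the grip (blade centre at column 279). I'll lower it to blade height and check the line-up with the jig from the top camera.

```bash
python3 -m inch '[[10,-0.001,0.001,0.02,0],[10,-0.002,0.001,0.045,0],[10,-0.004,0.002,0.065,0],[10,-0.004,0.002,0.076,0],[10,-0.004,0.002,0.08,0],[10,-0.004,0.002,0.08,0],[10,-0.004,0.002,0.08,0]]'
python3 - <<'E'
from h import *
p=snapshot('top')
print(w2p(p,[.56,-.195,.015]))
c=p['pixels'][130:260,290:400][:,:,::-1];cv2.imwrite('pics/crop2.png',cv2.resize(c,None,fx=4.5,fy=4.5,interpolation=cv2.INTER_CUBIC))
blobs(p,(0,0,150),(180,50,255),(300,196,370,270),.018,100)
blobs(p,(105,120,60),(130,255,255),(300,140,380,215),.034)
q=snapshot('scene')
print([(np.round(d['centre'],4).tolist(),round(d['conf'],2)) for x in (p,q) for d in tip_of(x,'lifter_tip')[:1]+tip_of(x,'dial')[:1]])
go(.52,-.20,.041,4.6)
E
```

```text
t: 9.1
position: [0.4065, -0.2114, 0.0412]
ee_rot: [0.999, 0.04, 0.0, 0.0]
contact_force: [-0.6, -0.5, -2.0]
gripper_width: 0.243
(np.float64(342.1816753883034), np.float64(206.15964422594723))
565 px [344. 220.] mean [ 0.5183 -0.1993] rect c [ 509.9 -202.8] size [108.8  55.3] ang 4.7
8 px [353. 156.] mean [ 0.7069 -0.2313] rect c [ 706.5 -230.9] size [5.9 6.2] ang -2.7
36 px [358. 194.] mean [ 0.5928 -0.2396] rect c [ 593.3 -240.1] size [11.7 26.9] ang -2.8
32 px [329. 198.] mean [ 0.5814 -0.1553] rect c [ 581.8 -156.4] size [14.6 17.8] ang -2.2
[([0.5612, -0.1961, 0.0198], 0.62), ([0.6466, -0.1893, 0.033], 0.94), ([0.5611, -0.1998, 0.0152], 0.94), ([0.649, -0.1876, 0.0357], 0.78)]
t 9.4 pos [ 0.4065 -0.2113  0.0413] yaw 4.6 tilt 0.06 -> frac [ 0.1521 -0.0029  0.0005] turn 0.0001 grip 21.5
```

View pics/crop2.png

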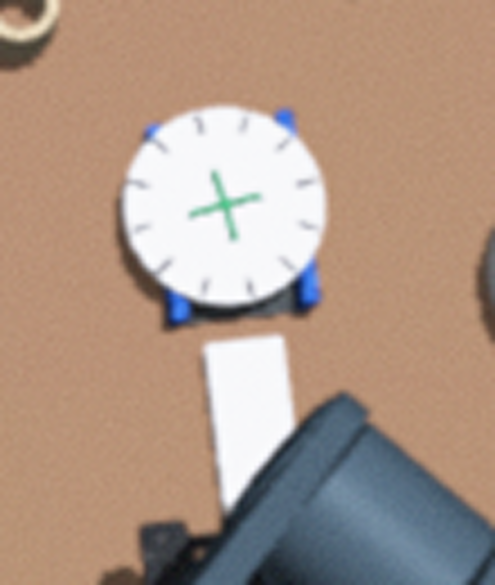

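Blade and jig gap line up: the bars' near ends are at crop x 180 and 310 (middle 245), the blade tip's middle is at 245, and the slopes match. Sliding in.

```bash
python3 -m inch '[[10,0.006,0,0,0],[10,0.018,0,0,0],[10,0.033,0,0,0],[10,0.05,0,0,0],[10,0.068,0,0,0],[10,0.086,0,0,0],[10,0.104,0,0,0],[10,0.121,0,0,0],[10,0.136,0,0,0],[10,0.149,0,0,0],[10,0.157,0,0,0],[10,0.16,0,0,0],[10,0.16,0,0,0],[10,0.16,0,0,0]]'
python3 - <<'E'
from h import *
p=snapshot('top')
q=snapshot('scene')
print([(np.round(d['centre'],4).tolist(),round(d['conf'],2)) for x in (p,q) for d in tip_of(x,'lifter_tip')[:1]+tip_of(x,'dial')[:1]])
c=q['pixels'][150:260,150:290][:,:,::-1];cv2.imwrite('pics/crop3.png',cv2.resize(c,None,fx=5,fy=5,interpolation=cv2.INTER_CUBIC))
go(.526,-.20,.06,4.6)
E
```

```text
t: 10.57
position: [0.5254, -0.2012, 0.0405]
ee_rot: [0.999, 0.04, -0.0, -0.0]
contact_force: [-0.3, -0.7, -1.8]
gripper_width: 0.242
[([0.7851, -0.0623, -0.0004], 0.26), ([0.6479, -0.1934, 0.0342], 0.95), ([0.6488, -0.1881, 0.0362], 0.68)]
t 10.87 pos [ 0.5255 -0.2015  0.0408] yaw 4.58 tilt 0.01 -> frac [ 0.0009 -0.002  -0.0256] turn -0.0008 grip 21.1
```

View pics/crop3.png

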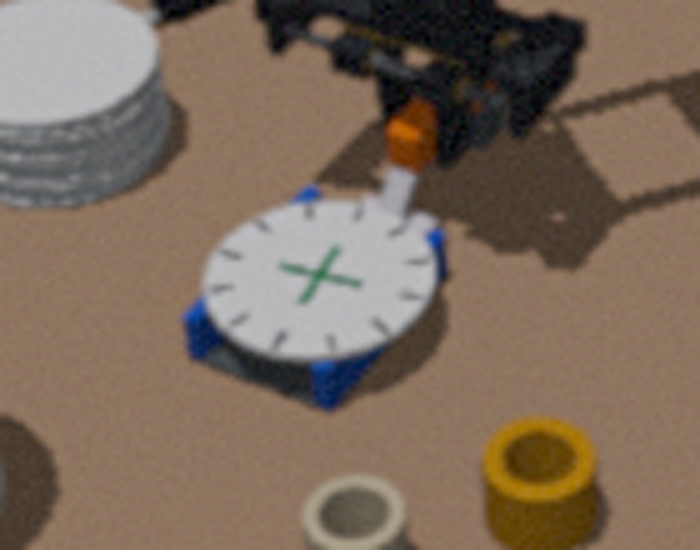

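Blade is inserted and the dial is undisturbed (crop centre 320,275; neck at 395,190 is clear of its edge). Lifting gently.

```bash
python3 -m inch '[[10,0,0,-0.004,0],[10,0,0,-0.01,0],[10,0,0,-0.014,0],[10,0,0,-0.017,0],[10,0,0,-0.02,0],[10,0,0,-0.023,0],[10,0,0,-0.026,0],[10,0,0,-0.03,0],[10,0,0,-0.036,0],[10,0,0,-0.044,0],[10,0,0,-0.053,0],[10,0,0,-0.063,0],[10,0,0,-0.073,0],[10,0,0,-0.082,0],[10,0,0,-0.088,0],[10,0,0,-0.09,0],[10,0,0,-0.09,0],[10,0,0,-0.09,0]]'
python3 - <<'E'
from h import *
p=snapshot('top')
q=snapshot('scene')
print([(np.round(d['centre'],4).tolist(),round(d['conf'],2)) for x in (p,q) for d in tip_of(x,'dial')[:1]+tip_of(x,'lifter_tip')[:1]+tip_of(x,'lifter_grip')[:1]])
c=q['pixels'][120:230,150:290][:,:,::-1];cv2.imwrite('pics/crop4.png',cv2.resize(c,None,fx=5,fy=5,interpolation=cv2.INTER_CUBIC))
go(.526,-.20,.1083,4.6);print(sense()['contact_force'])
E
```

```text
t: 12.37
position: [0.5256, -0.2014, 0.1081]
ee_rot: [0.999, 0.04, -0.0, -0.0]
contact_force: [-0.5, -0.3, -2.1]
gripper_width: 0.245
[([0.6452, -0.1908, 0.0849], 0.86), ([0.5161, -0.203, 0.1288], 0.59), ([0.6507, -0.1879, 0.0854], 0.69), ([0.5202, -0.1987, 0.0842], 0.61), ([0.5168, -0.2017, 0.1309], 0.79)]
t 12.77 pos [ 0.5257 -0.2014  0.108 ] yaw 4.6 tilt 0.02 -> frac [ 0.0006 -0.0018 -0.0004] turn 0.0 grip 21.5
[ 0.13653636  0.37404939 -2.49379131]
```

View pics/crop4.png

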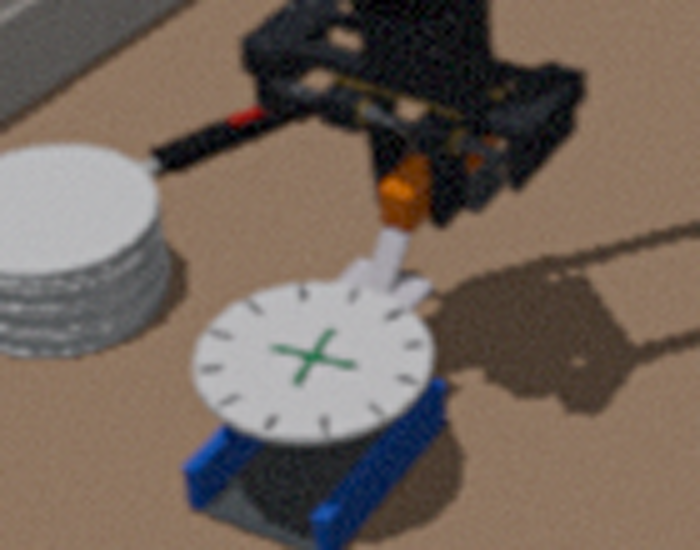

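Dial carried level (crop centre 315,360) and clear of the jig.

Run:
```python
from h import *
go(.526,.2213,.108,-2)
```

```text
t 12.77 pos [ 0.5257 -0.2014  0.108 ] yaw 4.6 tilt 0.02 -> frac [ 4.560e-02 -5.617e-01  1.000e-04] turn 0.2304 grip 21.5
```

```bash
python3 -m inch '[[10,0,-0.003,0,0],[10,0.001,-0.009,0,0.002],[10,0.002,-0.018,0,0.005],[10,0.003,-0.03,0,0.01],[10,0.004,-0.045,0,0.017],[10,0.005,-0.062,0,0.024],[10,0.006,-0.08,0,0.031],[10,0.008,-0.1,0,0.04],[10,0.01,-0.122,0,0.05],[10,0.012,-0.144,0,0.06],[10,0.013,-0.166,0,0.069],[10,0.015,-0.188,0,0.078],[10,0.017,-0.21,0,0.087],[10,0.019,-0.232,0,0.096],[10,0.021,-0.254,0,0.105],[10,0.022,-0.276,0,0.114]]'
python3 -m inch '[[10,0.002,-0.022,0,0.01],[10,0.004,-0.044,0,0.02],[10,0.006,-0.066,0,0.03],[10,0.008,-0.088,0,0.04],[10,0.01,-0.11,0,0.05],[10,0.012,-0.132,0,0.06],[10,0.013,-0.154,0,0.07],[10,0.015,-0.175,0,0.08],[10,0.016,-0.194,0,0.088],[10,0.018,-0.212,0,0.095],[10,0.019,-0.228,0,0.101],[10,0.02,-0.242,0,0.106],[10,0.021,-0.254,0,0.11],[10,0.022,-0.264,0,0.113],[10,0.022,-0.271,0,0.115],[10,0.022,-0.275,0,0.116],[10,0.022,-0.277,0,0.116],[10,0.022,-0.277,0,0.116],[10,0.022,-0.277,0,0.116]]'
python3 - <<'E'
from h import *
p=snapshot('top')
q=snapshot('scene')
print([(np.round(d['centre'],4).tolist(),round(d['conf'],2)) for x in (p,q) for d in tip_of(x,'dial')[:1]+tip_of(x,'lifter_grip')[:1]+tip_of(x,'dryer_top')[:3]])
c=np.hstack([p['pixels'][130:240,150:260],q['pixels'][200:310,290:400]])[:,:,::-1];cv2.imwrite('pics/crop5.png',cv2.resize(c,None,fx=3.6,fy=3.6,interpolation=cv2.INTER_CUBIC))
go(.526,.2213,.108,-2)
E
```

```text
t: 14.1
position: [0.5252, 0.0083, 0.1083]
ee_rot: [1.0, 0.012, 0.0, -0.0]
contact_force: [-0.2, 0.2, -2.3]
gripper_width: 0.245
t: 15.68
position: [0.5373, 0.214, 0.1082]
ee_rot: [1.0, -0.018, -0.0, 0.0]
contact_force: [-0.3, -0.5, -3.0]
gripper_width: 0.24
[([0.6596, 0.2106, 0.0867], 0.63), ([0.6567, 0.2117, 0.0858], 0.38), ([0.8312, 0.1147, 0.0359], 0.82), ([0.6611, 0.2164, 0.0861], 0.82), ([0.5264, 0.2139, 0.1305], 0.75), ([0.6463, 0.2206, 0.0302], 0.87), ([0.6409, 0.4592, -0.0026], 0.74), ([0.2703, 0.3304, 0.0341], 0.69)]
t 16.08 pos [0.5373 0.2142 0.1082] yaw -2.0 tilt 0.0 -> frac [-0.0154 -0.009   0.0003] turn -0.0001 grip 21.5
```

View pics/crop5.png

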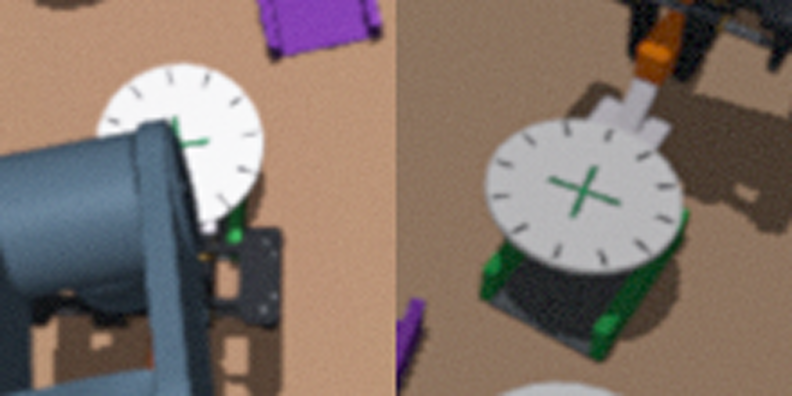

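Dial still level over the green stand. Next: small centring correction, then lower slowly.

```bash
python3 -m inch '[[10,-0.003,-0.002,0,0],[10,-0.008,-0.005,0,0],[10,-0.013,-0.008,0,0],[10,-0.0154,-0.009,0.003,0],[10,-0.0154,-0.009,0.01,0],[10,-0.0154,-0.009,0.02,0],[10,-0.0154,-0.009,0.031,0],[10,-0.0154,-0.009,0.042,0],[10,-0.0154,-0.009,0.051,0],[10,-0.0154,-0.009,0.058,0],[10,-0.0154,-0.009,0.062,0],[10,-0.0154,-0.009,0.065,0],[10,-0.0154,-0.009,0.068,0],[10,-0.0154,-0.009,0.071,0],[10,-0.0154,-0.009,0.074,0],[10,-0.0154,-0.009,0.079,0],[10,-0.0154,-0.009,0.085,0],[10,-0.0154,-0.009,0.089,0],[10,-0.0154,-0.009,0.089,0],[10,-0.0154,-0.009,0.089,0]]'
python3 - <<'E'
from h import *
p=snapshot('top')
q=snapshot('scene')
print([(np.round(d['centre'],4).tolist(),round(d['conf'],2)) for x in (p,q) for d in tip_of(x,'dial')[:1]+tip_of(x,'lifter_grip')[:1]])
c=np.hstack([p['pixels'][130:240,150:260],q['pixels'][200:310,290:400]])[:,:,::-1];cv2.imwrite('pics/crop6.png',cv2.resize(c,None,fx=3.6,fy=3.6,interpolation=cv2.INTER_CUBIC))
go(.346,.2276,.041,-2)
E
```

```text
t: 17.75
position: [0.5257, 0.2214, 0.0412]
ee_rot: [1.0, -0.017, -0.0, 0.0]
contact_force: [-0.0, -0.2, -1.7]
gripper_width: 0.243
[([0.6428, 0.2159, 0.0352], 0.62), ([0.6505, 0.2231, 0.0368], 0.82), ([0.515, 0.2212, 0.0615], 0.81)]
t 18.05 pos [0.5261 0.2215 0.0417] yaw -1.99 tilt 0.02 -> frac [-2.403e-01  2.000e-04  8.000e-04] turn 0.0004 grip 21.2
```

View pics/crop6.png

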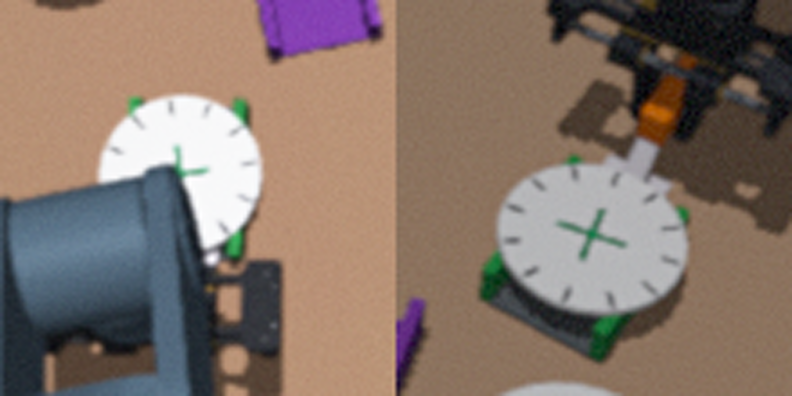

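Dial seated on both green bars, blade free beneath it. Drawing the lifter out straight back.

```bash
python3 -m inch '[[10,-0.003,0,0,0],[10,-0.01,0,0,0],[10,-0.02,0,0,0],[10,-0.035,0,0,0],[10,-0.052,0,0,0],[10,-0.07,0,0,0],[10,-0.09,0,0,0],[10,-0.11,0,0,0],[10,-0.13,0,0,0],[10,-0.15,0,0,0],[10,-0.168,0,0,0],[10,-0.18,0,0,0],[10,-0.187,0,0,0],[10,-0.187,0,0,0],[10,-0.187,0,0,0]]'
python3 -m inch '[[10,0,0.01,0,0],[10,0,0.03,0,0],[10,0,0.055,0,0],[10,0,0.08,0,0],[10,0,0.095,0,0],[10,0,0.1,0,0],[10,0,0.1,0,0],[10,0,0.1,0.005,0],[10,0,0.1,0.01,0],[10,0,0.1,0.014,0],[10,0,0.1,0.017,0],[10,0,0.1,0.019,0],[10,0,0.1,0.0195,0],[10,0,0.1,0.0195,0]]'
python3 - <<'E'
from h import *
go(.386,.15,.026,-2);print(sense()['contact_force'])
q=snapshot('scene')
print([(np.round(d['centre'],4).tolist(),round(d['conf'],2)) for x in (q,) for n in('dial','lifter','lifter_grip','lifter_tip') for d in tip_of(x,n)[:1]])
E
```

```text
t: 19.3
position: [0.3862, 0.2264, 0.0418]
ee_rot: [1.0, -0.017, 0.001, -0.0]
contact_force: [0.5, 0.6, -2.3]
gripper_width: 0.239
t: 20.47
position: [0.383, 0.1515, 0.0266]
ee_rot: [1.0, -0.017, -0.0, 0.0]
contact_force: [-0.0, -0.7, -1.8]
gripper_width: 0.243
t 20.47 pos [0.383  0.1515 0.0266] yaw -1.97 tilt 0.03 -> frac [0.0041 0.0019 0.0008] turn 0.0012 grip 21.4
[-0.01826925 -0.71014158 -1.79168401]
[([0.6522, 0.2205, 0.0351], 0.78), ([0.3759, 0.1515, 0.0054], 0.87), ([0.3687, 0.1533, 0.0477], 0.85), ([0.5382, 0.1462, 0.0044], 0.67)]
```

```bash
python3 -m inch '[[10,0,0,0.0005,0],[10,0,0,0.001,0],[10,0,0,0.001,0]]'
python3 -m inch '[[30,0,0,0,0],[45,0,0,0,0],[55,0,0,0,0],[55,0,0,0,0],[55,0,0,0,0],[55,0,0,-0.02,0],[55,0,0,-0.06,0],[55,0,0,-0.1,0],[55,0,0,-0.14,0],[55,0,0,-0.18,0],[55,0,0,-0.2,0],[55,0,0,-0.2,0]]'
python3 - <<'E'
from h import *
p=snapshot('top');q=snapshot('scene')
print([(n,np.round(d['centre'],4).tolist(),round(d['conf'],2)) for x in (p,q) for n in('dial','lifter','lifter_grip','lifter_tip','amber_tape','clear_tape') for d in tip_of(x,n)[:1]])
c=np.hstack([p['pixels'][130:330,130:330],q['pixels'][130:330,230:430]])[:,:,::-1];cv2.imwrite('pics/crop7.png',cv2.resize(c,None,fx=2,fy=2,interpolation=cv2.INTER_CUBIC))
E
```

```text
t: 20.97
position: [0.3833, 0.1514, 0.0262]
ee_rot: [1.0, -0.017, 0.0, -0.0]
contact_force: [-0.7, -0.3, 0.1]
gripper_width: 0.241
t: 21.97
position: [0.3857, 0.1517, 0.1799]
ee_rot: [1.0, -0.017, 0.004, -0.0]
contact_force: [0.7, 0.1, 0.0]
gripper_width: 0.625
[('dial', [0.6461, 0.2172, 0.0334], 0.84), ('lifter_grip', [0.6451, -0.1971, 0.0364], 0.23), ('lifter_tip', [0.5379, 0.1478, 0.002], 0.97), ('amber_tape', [0.5365, 0.1458, 0.0055], 0.63), ('clear_tape', [0.7859, -0.0653, -0.0022], 0.69), ('dial', [0.6487, 0.2225, 0.0356], 0.65), ('lifter', [0.3757, 0.1533, 0.0014], 0.67), ('lifter_grip', [0.3709, 0.1506, 0.048], 0.7), ('lifter_tip', [0.5371, 0.1435, 0.0001], 0.75), ('amber_tape', [0.6505, 0.2198, -0.0005], 0.6), ('clear_tape', [0.7854, -0.0605, 0.0009], 0.61)]
```

View pics/crop7.png

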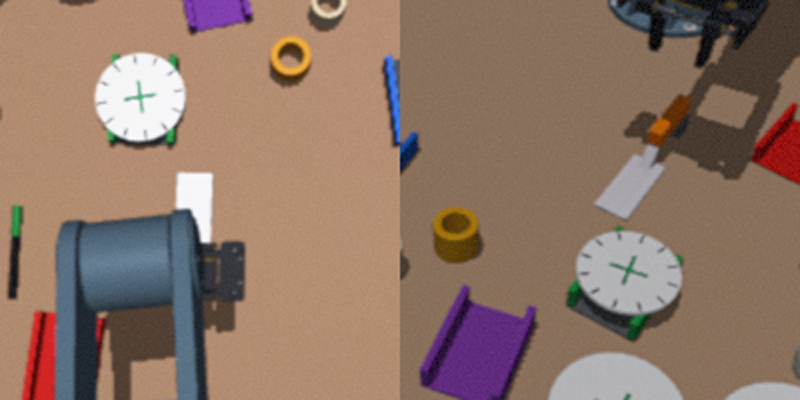

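The dial lies centred on the green stand (left picture 140,97). The lifter lies flat on the bench, clear of both stands, and the gripper is away from it. Handing in.

```bash
python3 -c "
from cell import *
print(sign_off())"
```

```text
the job is handed in; nothing more can be done
None
```

I gripped the lifter by its orange handle, slid the blade under the dial on the blue jig and lifted it off. I carried it level to the green stand, set it down print side up and drew the lifter straight out. I then laid the lifter flat on the bench, clear of both stands, and handed in at about 22 s of the 64 s allowed.

- **Dial position:** the last checks put the dial at about (0.647, 0.220), height 0.034. My fit of the stand's centre is (0.649, 0.219), so it is a few mm off at most, against the 20 mm allowed. The top and scene cameras differed by about 5 mm.
- **Lifter:** its underside is at about z = 0.001, and the wrist force was near zero when I let go. The picture shows it flat and clear of the stands.
- **Other things on the bench:** the pictures show the amber and pale tapes, marker and stands unmoved. In the last check the networks gave wrong places for the amber tape (once on the lifter's tip, once on the stand), and in the top view a weak false `lifter_grip` on the jig. I went by the picture for those.
- **Not measured at the end:** I did not re-measure the knife, blank stack or ink jar.
- **Green stand's angle:** my two estimates differed, -0.9° and -2.7°. I used -2°, and the blade passed between the bars without any sign of contact.

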